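# Re-pin a produce keeper's door stay so the door stands wide open

### The job

Air the produce keeper: lift the steel stay bar off the pin on its louvred door, lay it back on the keeper's roof out of the door's way and let go of it, then swing the door wide open. Take the stay again and drop its end hole (the one next to the red tab) over the door's pin, so that the bar lies flat and holds the door wide open; let go, and leave the things standing round the keeper where they are.

Things in the scene. Friction and masses are not known exactly. Their poses are not given: they have to be found in the camera images.
- keeper: Produce keeper, fixed: open-front wooden box with a flat white roof, 130 (x) x 240 (y) mm, roof 120 mm above the worktop; garlic and lemon inside. Origin: centre of its underside; +x to its back, +y to its left (the door's hinge side); the louvred door is at its front (-x; roof's front edge at x = -65 mm). A wall cabinet hangs behind it, 350 mm up: leave the roof low and towards the robot.
- keeper_door (a joint): Door angle: 0 shut, growing as its free right (-y) end swings out to -x, clockwise from above; starts near 0.25 (ajar), stop at 1.3. Near 0.75 the pin is at the end hole's distance from stay_pivot. Turns easily (0.04 N m friction) and stays where left.
- door_hinge (a point): Point on the door's vertical hinge axis, 94 mm above the worktop; this point turns with the door: -y runs along the door to its free end, -x is its outer face's outward direction. The door is 14 mm thick, 206 mm from hinge to free end, its top edge 118 mm above the worktop.
- door_handle (a point): Upper part of the upright round bar handle: 10 mm thick, axis 30 mm out from the door's outer face, upright part 52 mm, with legs to the face at both ends; 125 mm along the door from the hinge. On the bar's axis 11 mm below its top, 94 mm above the worktop. Axes as door_hinge. Pinch from above, fingers closing along the door.
- pin_tip (a point): Tip of the steel pin that stands on the door's top edge, 100 mm along the door from the hinge: 8 mm thick, tip 136.5 mm above the worktop (16.5 mm above roof level), its last 4 mm tapering to 3 mm. Same axes as door_hinge.
- stay_pivot (a point): Where the headed steel stud (10 mm thick, 24 mm head, head 23 mm above the roof at its top) leaves the keeper's roof: the stay turns about it and cannot come off it. 120 mm above the worktop. Axes as the keeper's.
- stay: Steel stay, a flat bar 30 mm wide, 6 thick, 207 long, 0.12 kg, three 12.5 mm holes in a row for the pin. Captive on the stud (16 mm hole, 12 mm vertical play): it turns freely and its free end lifts 50 mm, tilting. Origin: middle of the stud hole, underside; +x along the bar to the tab, +z up. Starts flat, near hole on the pin; laid along the keeper's +y (turned clockwise) it is clear of the door.
- stay_tab (a point): The red upright tab on the free end of the stay, to hold it by: 24 mm along the bar, 10 mm thick across it, standing 33 mm above the bar; 169 mm from the stud hole. The point is in the middle of the tab, 20 mm above the bar's top (146 mm above the worktop when the bar lies flat). Same axes as the stay.
- near_hole (a point): Middle of the hole nearest the stud, at the bar's underside, 96 mm from the stud hole: over the pin at the start.
- end_hole (a point): Middle of the end hole, at the bar's underside, 144 mm from the stud hole and 25 mm before the tab: the one to drop over the pin. (The third hole, midway between near_hole and end_hole, is not wanted.)
- jar_04: clear spice jar with silver lid, 68 mm across, 138 tall; a bystander, to be left alone. Origin at the centre of its underside.
- tin_1: green food tin, 76 mm across, 58 tall; a bystander, to be left alone. Origin at the centre of its underside.
- jar_06: clear jar with silver lid, 73 mm across, 118 tall; a bystander, to be left alone. Origin at the centre of its underside.
- mug_1: orange mug, 78 mm across, 101 tall; a bystander, to be left alone. Origin at the centre of its underside.

How it is judged:
By the outcome, as a careful person would: the job done as asked, in the order asked, and still so for the second after the job is handed in, with the robot touching nothing.
It also fails if it takes over 72 s, if anything falls off the work surface, if the arm or the gripper's body presses on something with over 40 N, if the wrist force passes 120 N, or if a joint passes its speed limit or range.

### The arm

A 6-joint arm with a two-finger parallel gripper is mounted at the origin on a cart in front of the work surface, level with it; the furniture and walls round the work are solid. World frame = base frame: x ahead of the robot, y to its left, z up, the work surface at z = 0. Lengths are in m, angles in rad, forces in N, time in s.
With the tool pointing down it reaches from about 0.375 to 0.9 m from the base axis. Payload 3.1 kg.
Tool frame: the origin (TCP) lies midway between the tips of the shut fingers; the grasp point (between the pads) lies 19 mm behind it (manip.grip_depth is the distance from the TCP to the grasp point, in m); z points along the fingers, y is the line along which they close (so a half turn about z gives the same grasp; the last joint's range is limited). The gripper opens to 85 mm and grips with 20 to 120 N. Pads are 22 mm wide; open, the fingers measure 114 mm over their backs; the gripper's body (76 mm by 85 mm) begins 54 mm behind the grasp point. The pads swing forward as they close: fully open they stand 13 mm farther back than shut.
Start: joints at [0.988, 0.527, 1.433, -0, 1.181, -0.178], TCP at [0.246, 0.574, 0.231] pointing down, gripper open.
Joint ranges: [-3.08, 3.08], [-0.75, 2.2], [0.22, 2.44], [-1.43, 4.57], [0, 2.65], [-2.85, 2.85]. Speed limits (rad/s): [2.79, 2.79, 3.14, 3.14, 3.14, 3.14].

### API

Orientations are given as a unit quaternion [x, y, z, w].
In Python, from station import telemetry, snapshot, manip gives the robot as it stands. The module is installed in compiled form; this text tells all that it offers.
- The arm moves only by the shell command python3 -m crank 'ROWS' [OPENING] [FORCE]. ROWS is text: rows parted by semicolons, each of 6 numbers parted by spaces: the shift along the tool's x, y, z as a fraction of full scale, then the turn, a rotation vector about the tool's x, y, z as a fraction of full scale. A call has exactly 5 rows; each row shifts and turns the commanded pose from where the row before left it, along the tool's axes as they then stand; what a row does not reach is not made up. Full scale, the value 1, is 4 cm for a shift and 90 degrees for a turn. A row lasts 1/10 s, in which the tool goes at most 50 mm and 8.59 degrees, less where a joint would pass 70% of its speed; a pose out of reach is approached as far as the arm can. A call with a number of a shift or a turn outside -1 to 1 is refused whole. A call with a gripper value outside its range is refused whole. OPENING is the opening, from -1 (shut) to 1 (fully open), set as the call begins (- or left out, the last holds). The fingers move at their own pace and stop on an object; FORCE is the grip in N (left out, the last holds). Time passes only in rows, so rows that do not move let the fingers close, or fill a call up. It gives the time, the measured TCP pose, the force, the opening and the grip force at its end, in the units of the state.
- telemetry.sense(): the state, without advancing time (a new reading comes with each control period).
- snapshot(name): name is "scene" or "top" or "wrist"; returns a dict with "image" (384x512x3 uint8, red, green, blue), "depth" (384x512 float32, m along the optical axis (not along the pixel's ray), 0 where there is no reading), "camera_matrix" (3x3 intrinsics, pixels), "rvec" (rotation vector, rad) and "tvec" (3), from world to camera coordinates, as OpenCV has them. Camera axes: x right, y down, z forward; pixel columns grow to the right and rows downward; lengths in m; the calibration is good to about 2 mm. A picture is of the moment at which its call begins.
- manip.sign_off(): hands the job in; it is judged then, once.
The state is a dict: "t": time; "q": joint angles; "qd": joint speeds; "tau": joint torques, N m; "tcp_pos": TCP position; "tool_rot": TCP orientation; "force": force on the tool from outside, world axes, zero at the start; "ft_torque": the same for the moment, N m; "finger_gap": opening from 0.0 (shut) to 1.0 (fully open); "gripper_force": force on a finger pad.
Only numpy, scipy, OpenCV 4.12 (cv2) and the standard library are available. Lean on these libraries where they do the work, as an engineer would, in place of code of your own. Each camera call takes 0.05 s, during which the arm holds its last target. There are 200 camera calls.

## Working session

There is one attempt and no reset: what is moved stays moved. The work goes in short steps, Python scripts to look and compute and a shell command to move; the robot and the scene stay as the last step left them, time stands still between calls to the robot, and variables do not carry over. Pictures are saved under pics/ and viewed, at most 10 in all, crops included, and the job is handed in when it is done.

```bash
mkdir -p pics
cat > h.py <<'E'
import numpy as np, cv2, json
from station import telemetry, snapshot, manip
from scipy.spatial.transform import Rotation as R
def cam(s):
    Rm=cv2.Rodrigues(np.array(s["rvec"],float))[0]; t=np.array(s["tvec"],float).ravel()
    return np.array(s["camera_matrix"]),Rm,t
def ray(s,u,v):
    K,Rm,t=cam(s); d=Rm.T@np.linalg.solve(K,[u,v,1.]); return -Rm.T@t,d
def onz(s,u,v,z):
    c,d=ray(s,u,v); return c+d*(z-c[2])/d[2]
def cloud(s):
    K,Rm,t=cam(s); v,u=np.mgrid[:384,:512]; Z=s["depth"]
    p=np.stack([(u-K[0,2])/K[0,0]*Z,(v-K[1,2])/K[1,1]*Z,Z],-1)
    w=(p-t)@Rm; w[Z==0]=np.nan; return w
def proj(s,P):
    K,Rm,t=cam(s); q=K@(Rm@np.array(P,float)+t); return q[:2]/q[2]
def save(im,n): cv2.imwrite("pics/"+n,cv2.cvtColor(im,cv2.COLOR_RGB2BGR))
def tool():
    s=telemetry.sense(); return np.array(s["tcp_pos"]),R.from_quat(s["tool_rot"]),s
E
python3 - <<'E'
from h import *
import pickle
S={n:snapshot(n) for n in("scene","top","wrist")}
pickle.dump(S,open("s0.pkl","wb"))
save(np.hstack([S["scene"]["image"],S["top"]["image"]])[:, :],"a.png")
im=cv2.imread("pics/a.png"); cv2.imwrite("pics/a.png",cv2.resize(np.vstack([im[:,:512],im[:,512:]]),None,fx=.78,fy=.78))
p,r,s=tool(); print(p,r.as_matrix().round(3),s["t"],s["finger_gap"],s["force"])
for n in S: print(n,-cam(S[n])[1].T@cam(S[n])[2],S[n]["camera_matrix"][0])
E
```

```text
[0.24579698 0.57404292 0.23053653] [[-0.919  0.394 -0.001]
 [ 0.394  0.919 -0.001]
 [ 0.    -0.002 -1.   ]] 0.15 1.0006971928110584 [-1.18468077  1.12182787  0.2692608 ]
scene [-0.45329154 -0.55247103  0.61512823] [392.85585038   0.         255.03474722]
top [ 0.40501591 -0.10249193  1.61889492] [439.38463995   0.         262.57214462]
wrist [0.16761132 0.60648375 0.37355901] [325.01146319   0.         260.77486311]
```

View pics/a.png

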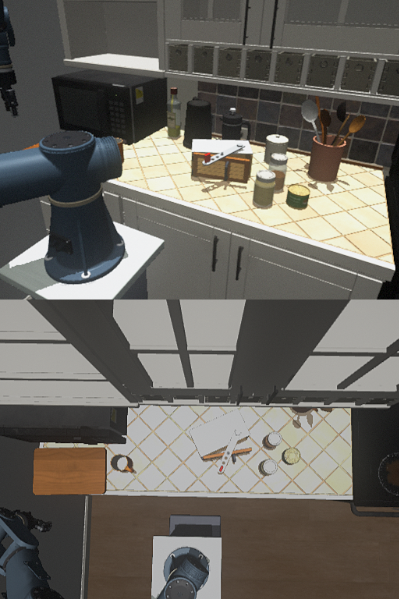

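The scene (top) and top (bottom) views show the keeper at about top px (285,170), with the stay running across the door. The jars and tin are to its right and the mug is far left. Next I'll enlarge the keeper and print positions.

Run:
```python
from h import *
import pickle
S=pickle.load(open("s0.pkl","rb"))
t=S["top"]; sc=S["scene"]
a=cv2.resize(t["image"][135:235,235:395],None,fx=5,fy=5,interpolation=cv2.INTER_CUBIC)[:,:800]
save(a[:500],"b.png")
for n in("top","scene"):
    s=S[n]; w=cloud(s); hsv=cv2.cvtColor(s["image"],cv2.COLOR_RGB2HSV)
    red=((hsv[...,0]<6)|(hsv[...,0]>174))&(hsv[...,1]>150)&(hsv[...,2]>90)&(w[...,0]>.35)&(w[...,0]<.9)
    k,l,st,c=cv2.connectedComponentsWithStats(red.astype(np.uint8))
    for i in range(1,k):
        if st[i,4]>3: print(n,"red",c[i].round(1),st[i,4],np.nanmedian(w[l==i],0).round(3),onz(s,*c[i],.146).round(4))
    roof=(abs(w[...,2]-.12)<.006)&(hsv[...,1]<40)&(w[...,0]<.9)&(w[...,0]>.4)
    k,l,st,c=cv2.connectedComponentsWithStats(roof.astype(np.uint8))
    i=1+np.argmax(st[1:,4]); m=(l==i).astype(np.uint8)
    cn=max(cv2.findContours(m,0,2)[0],key=cv2.contourArea)
    print(n,"roof",st[i],np.nanmedian(w[l==i],0))
    P=w[l==i][:,:2].astype(np.float32); print(cv2.minAreaRect(P))
    ob=(w[...,2]>.03)&(w[...,2]<.16)&(w[...,0]>.35)&(w[...,0]<.95)&(abs(w[...,1])<.6)
    k,l,st,c=cv2.connectedComponentsWithStats(ob.astype(np.uint8))
    for i in range(1,k):
        if st[i,4]>40:
            q=w[l==i]; print(n,"obj",c[i].round(0),st[i,4],np.nanmin(q,0).round(3),np.nanmax(q,0).round(3))
```

```text
top red [283.3 216.3] 15 [ 0.464 -0.145  0.151] [ 0.4635 -0.1465  0.146 ]
top roof [ 242  140   79   62 2260] [ 0.62544586 -0.13022475  0.12008206]
((0.6231266260147095, -0.1366816610097885), (0.13220657408237457, 0.23957109451293945), 25.166831970214844)
top obj [148. 166.] 682 [0.562 0.29  0.037] [0.744 0.452 0.159]
top obj [388. 140.] 91 [ 0.739 -0.559  0.03 ] [ 0.76  -0.483  0.117]
top obj [283. 176.] 3296 [ 0.448 -0.279  0.03 ] [ 0.731 -0.002  0.156]
top obj [349. 179.] 389 [ 0.566 -0.404  0.031] [ 0.63  -0.342  0.148]
top obj [ 83. 181.] 147 [0.573 0.499 0.05 ] [0.58 0.6  0.16]
top obj [374. 199.] 374 [ 0.496 -0.508  0.031] [ 0.57  -0.433  0.066]
top obj [155. 210.] 304 [0.442 0.249 0.03 ] [0.521 0.347 0.109]
top obj [344. 214.] 393 [ 0.443 -0.392  0.03 ] [ 0.513 -0.324  0.126]
scene red [265.3 197.5] 20 [ 0.465 -0.15   0.149] [ 0.4705 -0.1469  0.146 ]
scene roof [ 246  179   79   33 1248] [ 0.60811172 -0.14218933  0.1198362 ]
((0.5803481936454773, -0.16354148089885712), (0.22896456718444824, 0.2403455376625061), 25.619842529296875)
scene obj [168. 162.] 3756 [0.472 0.192 0.03 ] [0.906 0.6   0.16 ]
scene obj [281. 192.] 5365 [ 0.448 -0.286  0.03 ] [0.89  0.132 0.16 ]
scene obj [349. 216.] 2412 [ 0.441 -0.416  0.03 ] [ 0.884 -0.277  0.14 ]
scene obj [418. 200.] 1783 [ 0.733 -0.596  0.03 ] [ 0.861 -0.473  0.16 ]
scene obj [383. 247.] 547 [ 0.494 -0.513  0.03 ] [ 0.573 -0.44   0.06 ]
```

View pics/b.png

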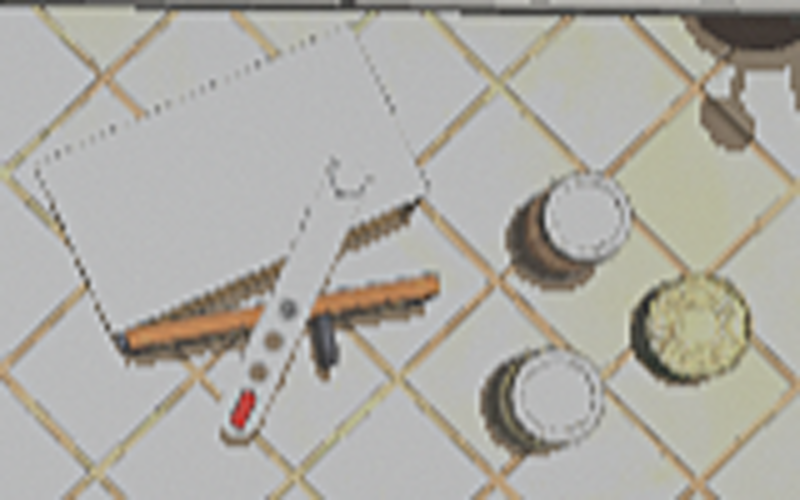

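The crop shows:
- the red tab at crop (243,408)
- the stud head at (347,180)
- the pin in the near hole at (289,308)
- the door from (122,343) to (438,285)
- the handle at about (322,345)

Now I'll compute the geometry.

Run:
```python
from h import *
import pickle
S=pickle.load(open("s0.pkl","rb")); s=S["top"]; w=cloud(s)
f=lambda u,v,z: onz(s,u/5+235-.4,v/5+135-.4,z)[:2]
yaw=np.radians(25.17); Rk=np.array([[np.cos(yaw),-np.sin(yaw)],[np.sin(yaw),np.cos(yaw)]])
print("corners",[f(*c,.12).round(4) for c in((40,165),(350,27),(428,187),(120,340))])
c0=np.array([.6231,-.1367])
print("model corners",[(c0+Rk@np.array(c)).round(4) for c in((.065,.12),(.065,-.12),(-.065,-.12),(-.065,.12))])
piv=f(347,180,.143); pin=f(289,308,.1365); tab=f(243,408,.159)
print("piv",piv,"keeper",Rk.T@(piv-c0),"pin",pin,"tab",tab,np.linalg.norm(pin-piv),np.linalg.norm(tab-piv),np.degrees(np.arctan2(*(tab-piv)[::-1])))
hsv=cv2.cvtColor(s["image"],cv2.COLOR_RGB2HSV)
m=(abs(hsv[...,0].astype(int)-11)<8)&(hsv[...,1]>110)&(abs(w[...,2]-.118)<.006)&(w[...,0]<.62)&(w[...,0]>.4)&(w[...,1]<0)&(w[...,1]>-.3)
v,u=np.nonzero(m); P=np.array([onz(s,a,b,.118)[:2] for a,b in zip(u,v)],np.float32)
r=cv2.minAreaRect(P); print(len(P),r,cv2.boxPoints(r).round(4))
h=f(122,343,.118);e=f(438,285,.118);print("hinge",h,"end",e,np.linalg.norm(h-e),"pin along",np.linalg.norm(pin-h))
print("handle top", f(322,330,.105))
```

```text
corners [array([ 0.6296, -0.0045]), array([ 0.7294, -0.2168]), array([ 0.6187, -0.2715]), array([ 0.5097, -0.062 ])]
model corners [array([ 6.309e-01, -4.000e-04]), array([ 0.733 , -0.2177]), array([ 0.6153, -0.273 ]), array([ 0.5132, -0.0557])]
piv [ 0.61932545 -0.21416416] keeper [-0.03636209 -0.06850359] pin [ 0.53227578 -0.17640415] tab [ 0.46319613 -0.14563983] 0.09488658386346914 0.17050497759702266 156.30358584206724
158 ((0.5324576497077942, -0.17259928584098816), (0.012333488091826439, 0.215637668967247), 11.043338775634766) [[ 0.5058 -0.068 ]
 [ 0.5471 -0.2796]
 [ 0.5592 -0.2772]
 [ 0.5179 -0.0656]]
hinge [ 0.50781909 -0.06339434] end [ 0.55144559 -0.27904375] 0.22001804037892528 pin along 0.11562589053817796
handle top [ 0.52014019 -0.20091884]
```

The geometry agrees with the sizes given:
- Pivot (0.619,-0.214), pin (0.5325,-0.1755), hinge about (0.513,-0.077), tab (0.463,-0.146).
- Bar heading 156.3°, door angle 0.247.

The tool's yaw (156.8°) already matches the bar, so I'll move above the tab.

```bash
R='x'
python3 -m crank '-0.604 -0.72 0 0 0 0;-0.604 -0.72 0 0 0 0;-0.604 -0.72 0 0 0 0;-0.604 -0.72 0 0 0 0;-0.604 -0.72 0 0 0 0' 1 40
python3 -m crank '-0.604 -0.72 0 0 0 0;-0.604 -0.72 0 0 0 0;-0.604 -0.72 0 0 0 0;-0.604 -0.72 0 0 0 0;-0.604 -0.72 0 0 0 0' >/dev/null
python3 -m crank '-0.604 -0.72 0 0 0 0;-0.604 -0.72 0 0 0 0;-0.604 -0.72 0 0 0 0;-0.604 -0.72 0 0 0 0;-0.604 -0.72 0 0 0 0' >/dev/null
python3 -m crank '-0.604 -0.72 0 0 0 0;-0.604 -0.72 0 0 0 0;-0.604 -0.72 0 0 0 0;-0.604 -0.72 0 0 0 0;-0.604 -0.72 0 0 0 0'>/dev/null
python3 -m crank '0 0 0 0 0 0;0 0 0 0 0 0;0 0 0 0 0 0;0 0 0 0 0 0;0 0 0 0 0 0'
cat >> h.py <<'E'
def redtab(s,z=.159,show=None):
    hsv=cv2.cvtColor(s["image"],cv2.COLOR_RGB2HSV); w=cloud(s)
    red=((hsv[...,0]<6)|(hsv[...,0]>174))&(hsv[...,1]>140)&(hsv[...,2]>70)
    k,l,st,c=cv2.connectedComponentsWithStats(red.astype(np.uint8)); i=1+np.argmax(st[1:,4])
    q=w[l==i]; zt=np.nanmax(q[:,2]); top=q[q[:,2]>zt-.006]
    return st[i,4],zt,cv2.minAreaRect(top[:,:2].astype(np.float32)),c[i]
E
python3 - <<'E'
from h import *
s=snapshot("wrist"); save(s["image"],"c.png"); print(redtab(s)); p,r,st=tool(); print(p,r.as_matrix().round(3),st["q"],st["t"])
print(redtab(snapshot("top")))
E
```

```text
t: 0.65
tcp_pos: [0.3005, 0.3931, 0.2311]
tool_rot: [0.201, 0.98, -0.0, -0.0]
force: [1.1, -0.1, 0.5]
finger_gap: 0.998
gripper_force: 0.0
t: 2.65
tcp_pos: [0.4631, -0.1441, 0.2314]
tool_rot: [0.2, 0.98, 0.0, -0.0]
force: [-0.2, -1.2, 0.1]
finger_gap: 0.997
gripper_force: 0.0
(np.int32(352), np.float64(0.15398806278469795), ((0.46269118785858154, -0.14885956048965454), (0.008812792599201202, 0.023146554827690125), 66.16992950439453), array([255.71590909, 199.99431818]))
[ 0.46319509 -0.14430389  0.231419  ] [[-0.92   0.393 -0.   ]
 [ 0.393  0.92   0.   ]
 [ 0.     0.    -1.   ]] [-5.32887063e-01  3.40262981e-01  1.77457217e+00  7.13294247e-05
  1.02691589e+00 -1.70031030e+00] 2.7Traceback (most recent call last):
  File "<stdin>", line 3, in <module>
  File "h.py", line 23, in redtab
    k,l,st,c=cv2.connectedComponentsWithStats(red.astype(np.uint8)); i=1+np.argmax(st[1:,4])
                                                                         ~~~~~~~~~^^^^^^^^^^
    return _wrapfunc(a, 'argmax', axis=axis, out=out, **kwds)
    return bound(*args, **kwds)
ValueError: attempt to get argmax of an empty sequence
```

View pics/c.png

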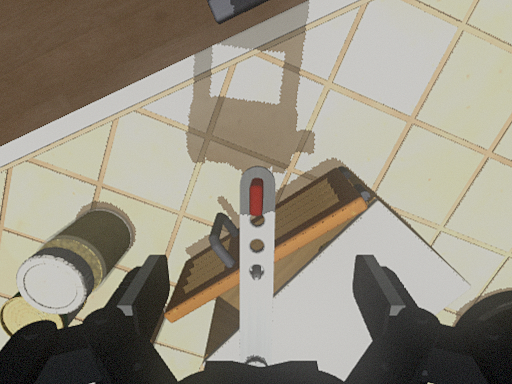

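The wrist view shows the tab at px (256,195), centred between the fingers, with the pin in the hole nearest the stud (256,270). It's within about 3 mm, so I'll descend and grip.

```bash
python3 -m crank '0 -0.03 0.5 0 0 0;0 -0.03 0.5 0 0 0;0 -0.01 0.5 0 0 0;0 0 0.5 0 0 0;0 0 0.5 0 0 0' 0 60
python3 -m crank '0 0 0 0 0 0;0 0 0 0 0 0;0 0 0 0 0 0;0 0 0 0 0 0;0 0 0 0 0 0' -1 60
python3 -m crank '0 0 0 0 0 0;0 0 0 0 0 0;0 0 0 0 0 0;0 0 0 0 0 0;0 0 0 0 0 0'
```

```text
t: 3.25
tcp_pos: [0.4625, -0.1476, 0.1308]
tool_rot: [0.201, 0.98, -0.0, 0.0]
force: [-0.3, -0.7, 0.2]
finger_gap: 0.504
gripper_force: 0.0
t: 3.75
tcp_pos: [0.4627, -0.148, 0.1321]
tool_rot: [0.201, 0.98, -0.0, 0.001]
force: [0.1, 0.7, 0.5]
finger_gap: 0.098
gripper_force: 59.5
t: 4.25
tcp_pos: [0.4627, -0.148, 0.1316]
tool_rot: [0.201, 0.98, -0.0, 0.001]
force: [1.3, 0.7, 3.8]
finger_gap: 0.103
gripper_force: 60.2
```

Gripped. Now I'll lift along an arc about the stud by 15° and check.

```bash
python3 -m crank '-0.02 0 -0.22 0 0.0333 0;-0.02 0 -0.22 0 0.0333 0;-0.02 0 -0.22 0 0.0333 0;-0.02 0 -0.22 0 0.0333 0;-0.02 0 -0.22 0 0.0333 0' - 60
python3 -m crank '0 0 0 0 0 0;0 0 0 0 0 0;0 0 0 0 0 0;0 0 0 0 0 0;0 0 0 0 0 0'
python3 - <<'E'
from h import *
s=snapshot("scene"); save(cv2.resize(s["image"][160:260,220:420],None,fx=4,fy=4,interpolation=cv2.INTER_CUBIC),"d.png")
E
```

```text
t: 4.75
tcp_pos: [0.4696, -0.151, 0.1744]
tool_rot: [0.199, 0.971, 0.027, -0.13]
force: [0.3, -1.3, -2.1]
finger_gap: 0.098
gripper_force: 59.4
t: 5.25
tcp_pos: [0.4697, -0.151, 0.1744]
tool_rot: [0.199, 0.971, 0.026, -0.128]
force: [0.5, -0.4, -1.8]
finger_gap: 0.1
gripper_force: 59.4
```

View pics/d.png

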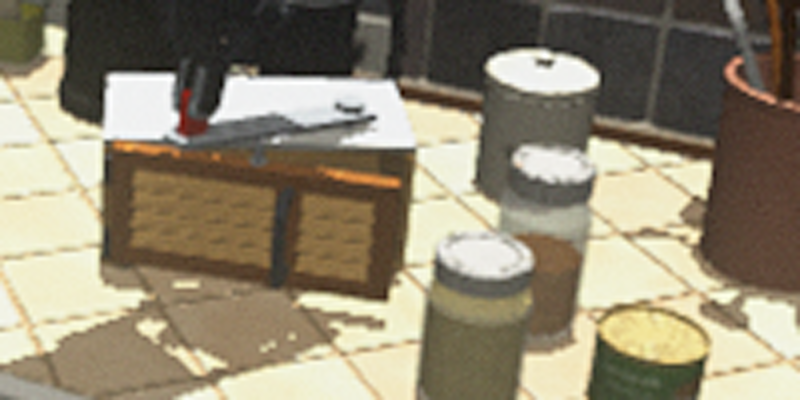

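The picture shows the bar tilted up in the fingers (tab at crop (190,120)), with the pin free below it at (258,157). Next is the 41° clockwise swing.

```bash
python3 -m crank '-0.01 0.286 -0.003 -0.0118 0 0.044;-0.01 0.286 -0.003 -0.0118 0 0.044;-0.01 0.286 -0.003 -0.0118 0 0.044;-0.01 0.286 -0.003 -0.0118 0 0.044;-0.01 0.286 -0.003 -0.0118 0 0.044'
python3 -m crank '-0.01 0.286 -0.003 -0.0118 0 0.044;-0.01 0.286 -0.003 -0.0118 0 0.044;-0.01 0.286 -0.003 -0.0118 0 0.044;-0.01 0.286 -0.003 -0.0118 0 0.044;-0.01 0.286 -0.003 -0.0118 0 0.044'
python3 -m crank '0 0 0 0 0 0;0 0 0 0 0 0;0 0 0 0 0 0;0 0 0 0 0 0;0 0 0 0 0 0'
python3 - <<'E'
from h import *
p,r,s=tool(); print(r.as_matrix().round(3)); print(p-[.619,-.214,.12],s["q"])
x=r.as_matrix()[:,0]; print(np.degrees(np.arctan2(x[1],x[0])),np.degrees(np.arcsin(x[2])), np.linalg.norm((p-[.619,-.214,.12])[:2]))
E
```

```text
t: 5.8
tcp_pos: [0.5017, -0.1033, 0.1746]
tool_rot: [0.37, 0.92, 0.049, -0.121]
force: [0.7, 0.2, -1.2]
finger_gap: 0.104
gripper_force: 59.4
t: 6.3
tcp_pos: [0.5478, -0.0697, 0.1747]
tool_rot: [0.528, 0.839, 0.07, -0.111]
force: [-0.9, 0.3, -1.4]
finger_gap: 0.103
gripper_force: 59.4
t: 6.8
tcp_pos: [0.5474, -0.0702, 0.1747]
tool_rot: [0.527, 0.84, 0.069, -0.111]
force: [-0.1, 0.5, -1.6]
finger_gap: 0.098
gripper_force: 59.4
[[-0.421  0.9   -0.113]
 [ 0.869  0.436  0.233]
 [ 0.259  0.    -0.966]]
[-0.0716089   0.14379556  0.0546897 ] [-0.42249882  0.57234562  1.56768366  0.17902252  1.20948524 -0.95408669]
115.82253399054008 15.012461248764906 0.160639336591913
```

```bash
python3 -m crank '0.02 0 0.22 0 -0.0333 0;0.02 0 0.22 0 -0.0333 0;0.02 0 0.22 0 -0.0333 0;0.02 0 0.22 0 -0.0333 0;0.02 0 0.21 0 -0.0333 0'
python3 -m crank '0 0 0 0 0 0;0 0 0 0 0 0;0 0 0 0 0 0;0 0 0 0 0 0;0 0 0 0 0 0'
python3 -m crank '0 0 0 0 0 0;0 0 0 0 0 0;0 0 0 0 0 0;0 0 0 0 0 0;0 0 0 0 0 0' 0.1 60
python3 -m crank '0 0 -0.3 0 0 0;0 0 -0.3 0 0 0;0 0 -0.3 0 0 0;0 0 -0.3 0 0 0;0 0 -0.1 0 0 0'
python3 - <<'E'
from h import *
p,r,s=tool(); print(r.as_matrix().round(3),s["q"])
E
```

```text
t: 7.3
tcp_pos: [0.5455, -0.0642, 0.1377]
tool_rot: [0.53, 0.848, -0.002, 0.005]
force: [-18.1, -11.5, 52.1]
finger_gap: 0.099
gripper_force: 73.0
t: 7.8
tcp_pos: [0.5457, -0.0638, 0.1375]
tool_rot: [0.531, 0.848, -0.001, 0.005]
force: [-4.9, -4.8, 24.9]
finger_gap: 0.099
gripper_force: 70.3
t: 8.3
tcp_pos: [0.5427, -0.0603, 0.1318]
tool_rot: [0.531, 0.847, 0.0, -0.001]
force: [-0.3, -0.2, 0.0]
finger_gap: 0.551
gripper_force: 0.0
t: 8.8
tcp_pos: [0.544, -0.0608, 0.1866]
tool_rot: [0.531, 0.847, 0.001, 0.002]
force: [0.0, -0.4, -0.6]
finger_gap: 0.553
gripper_force: 0.0
[[-0.435  0.9    0.004]
 [ 0.9    0.435 -0.001]
 [-0.003  0.003 -1.   ]] [-3.15692144e-01  4.81165606e-01  1.67741270e+00  3.79677132e-04
  9.79013473e-01 -7.66437691e-01]
```

Stay released on the roof; the pads slipped about 5 mm at touchdown, with no harm. Now I'll go above the handle and turn so the fingers close along the door.

```bash
python3 -m crank '-0.5635 -0.511 0 0 0 0;-0.5635 -0.511 0 0 0 0;-0.5635 -0.511 0 0 0 0;-0.5635 -0.511 0 0 0 0;-0.5635 -0.511 0 0 0 0'
python3 -m crank '0 0 0 0 0 -0.0836;0 0 0 0 0 -0.0836;0 0 0 0 0 -0.0836;0 0 0 0 0 -0.0836;0 0 0 0 0 -0.0836'
python3 -m crank '0 0 0 0 0 -0.0836;0 0 0 0 0 -0.0836;0 0 0 0 0 -0.0836;0 0 0 0 0 -0.0836;0 0 0 0 0 -0.0836'
python3 -m crank '0 0 0 0 0 0;0 0 0 0 0 0;0 0 0 0 0 0;0 0 0 0 0 0;0 0 0 0 0 0'
python3 - <<'E'
from h import *
s=snapshot("wrist"); save(s["image"],"e.png")
p,r,st=tool(); print(p,r.as_matrix().round(3),st["q"],st["finger_gap"])
w=cloud(s); m=(abs(w[...,2]-.103)<.01)&(np.linalg.norm(w[...,:2]-[.501,-.207],axis=-1)<.03)
v,u=np.nonzero(m); print("handle px",u.min(),u.max(),v.min(),v.max(),np.nanmedian(w[m],0))
for P in([.5009,-.2072,.105],[.5325,-.1755,.1365]): print(proj(s,P).round(1))
E
```

```text
t: 9.3
tcp_pos: [0.4995, -0.2075, 0.1846]
tool_rot: [0.531, 0.847, 0.0, 0.0]
force: [0.5, -1.3, 0.1]
finger_gap: 0.554
gripper_force: 0.0
t: 9.8
tcp_pos: [0.4999, -0.2065, 0.1846]
tool_rot: [0.227, 0.974, 0.0, 0.0]
force: [-0.1, 0.2, 0.1]
finger_gap: 0.548
gripper_force: 0.0
t: 10.3
tcp_pos: [0.4999, -0.2064, 0.1846]
tool_rot: [-0.099, 0.995, 0.0, 0.0]
force: [-0.0, -0.4, 1.0]
finger_gap: 0.552
gripper_force: 0.0
t: 10.8
tcp_pos: [0.5, -0.2065, 0.1843]
tool_rot: [-0.096, 0.995, 0.0, 0.0]
force: [-0.3, 0.5, -0.5]
finger_gap: 0.549
gripper_force: 0.0
[ 0.49999192 -0.20648195  0.18432937] [[-0.982 -0.191  0.   ]
 [-0.191  0.982  0.   ]
 [-0.     0.    -1.   ]] [-5.98487635e-01  4.77962519e-01  1.69258105e+00  4.05147609e-04
  9.70990625e-01 -2.36178307e+00] 0.5508964949568241
handle px 245 274 188 241 [ 0.51576341 -0.20770219  0.10429844]
[260.3 201.4]
[297.3 269. ]
```

View pics/e.png

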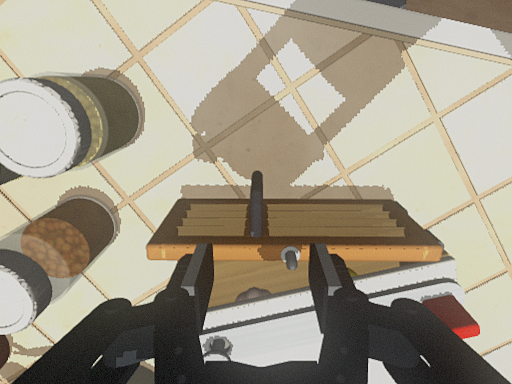

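The wrist view shows the handle's upright bar at px (257,195) against a predicted (260,201). The pin tip is at (291,267) and the stay lies back on the roof, with its red tab at (460,315). I'll descend on the handle and grip.

```bash
python3 -m crank '0 -0.03 0.52 0 0 0;0 -0.02 0.52 0 0 0;0 0 0.52 0 0 0;0 0 0.52 0 0 0;0 0 0.52 0 0 0'
python3 -m crank '0 0 0 0 0 0;0 0 0 0 0 0;0 0 0 0 0 0;0 0 0 0 0 0;0 0 0 0 0 0' -1 40
python3 -m crank '0 0 0 0 0 0;0 0 0 0 0 0;0 0 0 0 0 0;0 0 0 0 0 0;0 0 0 0 0 0'
```

```text
t: 11.35
tcp_pos: [0.5006, -0.2085, 0.0796]
tool_rot: [-0.096, 0.995, -0.0, 0.0]
force: [0.2, -0.4, -0.0]
finger_gap: 0.549
gripper_force: 0.0
t: 11.85
tcp_pos: [0.5014, -0.2099, 0.0811]
tool_rot: [-0.096, 0.995, -0.001, 0.001]
force: [0.4, -5.2, -4.4]
finger_gap: 0.103
gripper_force: 40.1
t: 12.35
tcp_pos: [0.5014, -0.2099, 0.0811]
tool_rot: [-0.096, 0.995, -0.001, 0.001]
force: [0.1, -5.6, -4.9]
finger_gap: 0.095
gripper_force: 40.1
```

Gripped. Now I'll swing the door 0.5 rad about its hinge.

```bash
python3 -m crank '0.155 0.05 0 0 0 0.0318;0.155 0.05 0 0 0 0.0318;0.155 0.05 0 0 0 0.0318;0.155 0.05 0 0 0 0.0318;0.155 0.05 0 0 0 0.0318'
python3 -m crank '0.155 0.05 0 0 0 0.0318;0.155 0.05 0 0 0 0.0318;0.155 0.05 0 0 0 0.0318;0.155 0.05 0 0 0 0.0318;0.155 0.05 0 0 0 0.0318'
python3 -m crank '0 0 0 0 0 0;0 0 0 0 0 0;0 0 0 0 0 0;0 0 0 0 0 0;0 0 0 0 0 0'
python3 - <<'E'
from h import *
p,r,st=tool(); m=r.as_matrix(); print(p,m.round(3))
print("door yaw from tool", np.degrees(np.arctan2(m[1,1],m[0,1]))-90, "handle travel",np.linalg.norm(p[:2]-[.5014,-.2099]))
E
```

```text
t: 12.85
tcp_pos: [0.4692, -0.2025, 0.0811]
tool_rot: [0.03, 1.0, -0.001, 0.001]
force: [-1.2, -5.2, -3.8]
finger_gap: 0.095
gripper_force: 40.2
t: 13.35
tcp_pos: [0.4399, -0.1874, 0.0811]
tool_rot: [0.154, 0.988, -0.0, 0.001]
force: [-0.6, -4.6, -3.4]
finger_gap: 0.101
gripper_force: 40.3
t: 13.85
tcp_pos: [0.4397, -0.1872, 0.0811]
tool_rot: [0.153, 0.988, -0.0, 0.0]
force: [-2.8, -5.1, -1.7]
finger_gap: 0.098
gripper_force: 40.5
[ 0.43968023 -0.18723444  0.081062  ] [[-0.953  0.302  0.001]
 [ 0.302  0.953 -0.001]
 [-0.001 -0.    -1.   ]]
door yaw from tool -17.558599803041147 handle travel 0.06574996088368887
```

```bash
python3 -m crank '0 0 0 0 0 0;0 0 0 0 0 0;0 0 0 0 0 0;0 0 0 0 0 0;0 0 0 0 0 0' 0.1 40
python3 -m crank '0 0 0 0 0 0;0 0 -0.5 0 0 0;0 0 -0.5 0 0 0;0 0 -0.5 0 0 0;0 0 -0.5 0 0 0'
python3 -m crank '0 0 -0.5 0 0 0;0 0 -0.2 0 0 0;0 0 0 0 0 0;0 0 0 0 0 0;0 0 0 0 0 0'
python3 - <<'E'
from h import *
import pickle
p,r,st=tool(); print(p,st["q"]); S={n:snapshot(n) for n in("wrist","top")}; pickle.dump(S,open("s1.pkl","wb"))
s=S["top"]; b=cv2.resize(s["image"][140:230,240:340],None,fx=4,fy=4,interpolation=cv2.INTER_CUBIC)
save(np.hstack([cv2.copyMakeBorder(b,0,24,0,0,0),S["wrist"]["image"][:,56:456]]),"f.png")
E
```

```text
t: 14.35
tcp_pos: [0.4397, -0.1865, 0.0804]
tool_rot: [0.153, 0.988, 0.0, 0.0]
force: [1.1, -0.1, -0.5]
finger_gap: 0.553
gripper_force: 0.0
t: 14.85
tcp_pos: [0.4395, -0.1865, 0.1609]
tool_rot: [0.153, 0.988, 0.0, -0.0]
force: [0.5, -0.2, -0.4]
finger_gap: 0.548
gripper_force: 0.0
t: 15.35
tcp_pos: [0.439, -0.1862, 0.1873]
tool_rot: [0.153, 0.988, 0.001, -0.001]
force: [0.7, -0.1, 1.0]
finger_gap: 0.554
gripper_force: 0.0
[ 0.43901487 -0.18624666  0.18729252] [-6.36338337e-01  3.97771424e-01  1.84144668e+00  3.97000979e-04
  9.04720842e-01 -1.90064543e+00]
```

View pics/f.png

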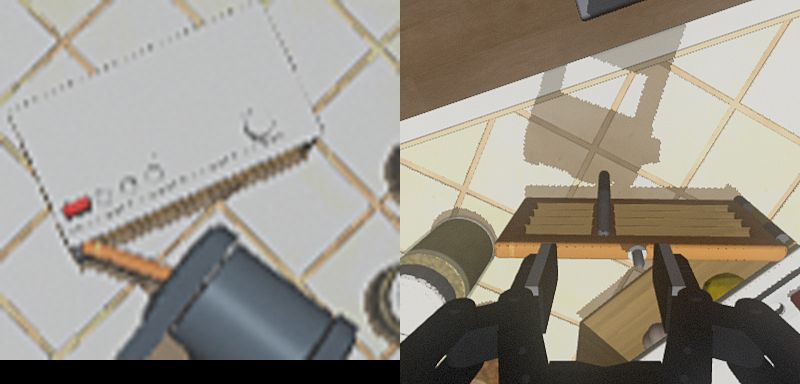

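Left (top view): the stay lies back on the roof, tab at crop (77,207), with the arm over the door. Right (wrist): the door is swung out and the pin tip is at about px (297,262).

Run:
```python
from h import *
import pickle
S=pickle.load(open("s1.pkl","rb")); s=S["wrist"]; t=S["top"]
print("pin wrist",onz(s,297,262,.1365).round(4))
for n in S:
    r=redtab(S[n]); print(n,r[:3],onz(S[n],*r[3],.155).round(4))
piv=onz(t,240+260/4,140+124/4,.143); print("piv",piv)
th=.756; y=np.radians(25.17); a=y-th; u=np.array([np.sin(a),-np.cos(a)])
h=np.array([.5138,-.0801]); print("pin model",h+.1*u, np.linalg.norm(h+.1*u-[.619,-.2142]))
```

```text
pin wrist [ 0.479  -0.1738  0.1365]
wrist (np.int32(428), np.float64(0.16122177857073333), ((0.5444240570068359, -0.06597912311553955), (0.009698295034468174, 0.022573906928300858), 25.343454360961914)) [ 0.5487 -0.0636  0.155 ]
top (np.int32(14), np.float64(0.16678673606742325), ((0.5417687296867371, -0.05724410340189934), (0.006745892111212015, 0.0), -91.44093322753906)) [ 0.544  -0.0622  0.155 ]
piv [ 0.61801591 -0.21755646  0.143     ]
pin model [ 0.4826567  -0.17512681] 0.1418316210004399
```

```bash
python3 -m crank '-0.309 0.7535 0 0 0 0;-0.309 0.7535 0 0 0 0;-0.309 0.7535 0 0 0 0;-0.309 0.7535 0 0 0 0;-0.309 0.7535 0 0 0 0'
python3 -m crank '0 0 0 0 0 0.0868;0 0 0 0 0 0.0868;0 0 0 0 0 0.0868;0 0 0 0 0 0.0868;0 0 0 0 0 0.0868'
python3 -m crank '0 0 0 0 0 0.0868;0 0 0 0 0 0;0 0 0 0 0 0;0 0 0 0 0 0;0 0 0 0 0 0'
python3 - <<'E'
from h import *
import pickle
p,r,st=tool(); m=r.as_matrix(); print(p,m.round(3),st["q"]); S={n:snapshot(n) for n in("wrist","top","scene")}; pickle.dump(S,open("s2.pkl","wb"))
rt=redtab(S["wrist"]); print(rt[:3]); d=np.append(rt[2][0],.15)-p; print("tab in tool",m.T@d)
s=S["top"]; b=cv2.resize(s["image"][150:230,250:330],None,fx=5,fy=5,interpolation=cv2.INTER_CUBIC)
save(np.hstack([b,cv2.copyMakeBorder(S["wrist"]["image"][:,56:456],0,16,0,0,0)]),"g.png")
E
```

```text
t: 15.95
tcp_pos: [0.5445, -0.0605, 0.1876]
tool_rot: [0.153, 0.988, 0.0, -0.001]
force: [0.6, -0.7, 0.3]
finger_gap: 0.548
gripper_force: 0.0
t: 16.45
tcp_pos: [0.5437, -0.0615, 0.1875]
tool_rot: [0.477, 0.879, -0.0, -0.001]
force: [0.4, -0.3, -0.5]
finger_gap: 0.551
gripper_force: 0.0
t: 16.95
tcp_pos: [0.544, -0.0617, 0.1882]
tool_rot: [0.533, 0.846, 0.0, -0.0]
force: [1.1, -0.1, 0.1]
finger_gap: 0.548
gripper_force: 0.0
[ 0.54404218 -0.06167874  0.18820208] [[-0.432  0.902 -0.   ]
 [ 0.902  0.432  0.   ]
 [ 0.     0.    -1.   ]] [-3.17207134e-01  4.80503669e-01  1.67260713e+00  3.74895877e-04
  9.88632649e-01 -7.64537193e-01]
(np.int32(501), np.float64(0.16160281203236845), ((0.5449716448783875, -0.06458785384893417), (0.008763929829001427, 0.02326640859246254), 26.318099975585938))
tab in tool [-0.00303763 -0.00042386  0.03820103]
```

View pics/g.png

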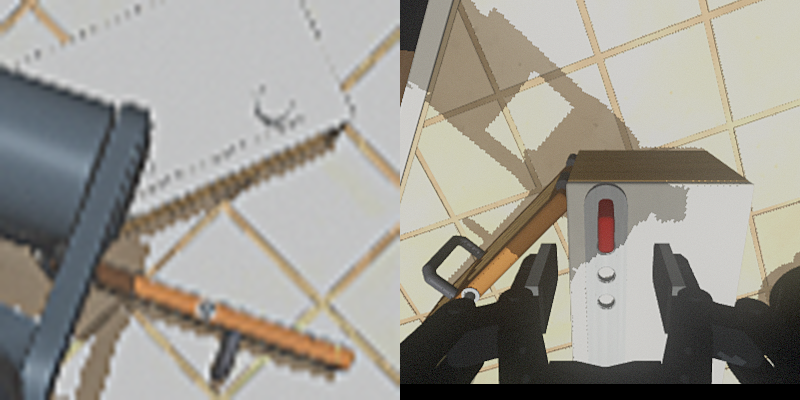

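Left: the pin is at crop (205,308) on the open door, the stud head at about (276,107). Right: the tab is at (606,225), centred between the fingers.

Run:
```python
from h import *
import pickle
S=pickle.load(open("s2.pkl","rb")); t=S["top"]; s0=pickle.load(open("s0.pkl","rb"))["top"]
f=lambda u,v,z: onz(t,u/5+250-.4,v/5+150-.4,z)[:2]
pin=f(205,308,.1365); piv0=onz(s0,347/5+234.6,180/5+134.6,.143)[:2]
# stud head blob by darker pixels
for nm,im,(x,y) in(("s0",s0["image"],(304,170)),("s2",t["image"],(305,171))):
    g=cv2.cvtColor(im,cv2.COLOR_RGB2GRAY)[y-8:y+9,x-8:x+9]; m=g<np.median(g)-12; v,u=np.nonzero(m)
    print(nm,m.sum(),cv2.minEnclosingCircle(np.stack([u+x-8,v+y-8],1).astype(np.float32)))
w=cloud(t); m=(w[...,2]>.137)&(w[...,2]<.15)&(np.linalg.norm(w[...,:2]-[.618,-.216],axis=-1)<.03); v,u=np.nonzero(m); print("head depth",m.sum(),np.nanmean(w[m],0),u.mean(),v.mean())
w=cloud(s0); m=(w[...,2]>.137)&(w[...,2]<.15)&(np.linalg.norm(w[...,:2]-[.618,-.216],axis=-1)<.03); v,u=np.nonzero(m); print("head depth",m.sum(),np.nanmean(w[m],0),u.mean(),v.mean())
# door line
w=cloud(t);hsv=cv2.cvtColor(t["image"],cv2.COLOR_RGB2HSV)
m=(abs(hsv[...,0].astype(int)-11)<8)&(hsv[...,1]>110)&(abs(w[...,2]-.118)<.006)&(w[...,0]<.53)&(w[...,0]>.4)&(w[...,1]<-.09)&(w[...,1]>-.3)
P=np.array([onz(t,a,b,.118)[:2] for b,a in zip(*np.nonzero(m))],np.float32); print(len(P),cv2.minAreaRect(P))
print("pin",pin,"piv0",piv0,"d",np.linalg.norm(pin-piv0),"heading",np.degrees(np.arctan2(*(pin-piv0)[::-1])))
```

```text
s0 36 ((304.0, 174.2916717529297), 8.817792892456055)
s2 55 ((305.5, 174.8333282470703), 8.579793930053711)
head depth 36 [ 0.62132632 -0.21476878  0.14342522] 304.19444444444446 170.0
head depth 73 [ 0.61991276 -0.21358605  0.14139964] 303.7945205479452 170.4931506849315
131 ((0.4769876003265381, -0.186250701546669), (0.17975053191184998, 0.011451460421085358), 71.1068344116211)
pin [ 0.48140119 -0.17099463] piv0 [ 0.61932545 -0.21416416] d 0.14452235382800754 heading 162.62017017722405
```

The pin-to-pivot distance is 144.5–146.6 mm against the 144 wanted, inside the taper's capture range. Pin heading from the stud is 162.6°. I'll take the stay again and lift 12°.

```bash
python3 -m crank '-0.02 0 0.28 0 0 0;-0.02 0 0.28 0 0 0;0 0 0.28 0 0 0;0 0 0.28 0 0 0;0 0 0.28 0 0 0'
python3 -m crank '0 0 0 0 0 0;0 0 0 0 0 0;0 0 0 0 0 0;0 0 0 0 0 0;0 0 0 0 0 0' -1 80
python3 -m crank '0 0 0 0 0 0;0 0 0 0 0 0;0 0 0 0 0 0;0 0 0 0 0 0;0 0 0 0 0 0'
python3 -m crank '-0.016 0 -0.177 0 0.0267 0;-0.016 0 -0.177 0 0.0267 0;-0.016 0 -0.177 0 0.0267 0;-0.016 0 -0.177 0 0.0267 0;-0.016 0 -0.177 0 0.0267 0'
python3 -m crank '0 0 0 0 0 0;0 0 0 0 0 0;0 0 0 0 0 0;0 0 0 0 0 0;0 0 0 0 0 0'
python3 - <<'E'
from h import *
p,r,st=tool(); m=r.as_matrix(); print(p,m.round(3)); x=m[:,0]
print(np.degrees(np.arctan2(x[1],x[0])),np.degrees(np.arcsin(x[2])))
E
```

```text
t: 17.6
tcp_pos: [0.5445, -0.063, 0.1309]
tool_rot: [0.533, 0.846, 0.0, -0.001]
force: [-1.0, 1.1, 0.2]
finger_gap: 0.55
gripper_force: 0.0
t: 18.1
tcp_pos: [0.5449, -0.0631, 0.1327]
tool_rot: [0.533, 0.846, 0.0, 0.0]
force: [0.2, 1.4, -0.8]
finger_gap: 0.1
gripper_force: 78.3
t: 18.6
tcp_pos: [0.5449, -0.0631, 0.1326]
tool_rot: [0.533, 0.846, 0.0, 0.0]
force: [-0.5, 0.7, 1.5]
finger_gap: 0.101
gripper_force: 78.5
t: 19.1
tcp_pos: [0.5478, -0.0685, 0.1684]
tool_rot: [0.53, 0.841, 0.057, -0.089]
force: [-1.2, 0.7, 3.7]
finger_gap: 0.102
gripper_force: 79.0
t: 19.6
tcp_pos: [0.5477, -0.0688, 0.1673]
tool_rot: [0.53, 0.842, 0.056, -0.088]
force: [1.2, -1.4, 2.1]
finger_gap: 0.1
gripper_force: 78.8
[ 0.547658   -0.06877737  0.16727892] [[-0.423  0.902 -0.089]
 [ 0.882  0.432  0.187]
 [ 0.207  0.001 -0.978]]
115.58852751344652 11.954273961756144
```

```bash
python3 -m crank '-0.0134 -0.3345 -0.003 0.0108 0 -0.051;-0.0134 -0.3345 -0.003 0.0108 0 -0.051;-0.0134 -0.3345 -0.003 0.0108 0 -0.051;-0.0134 -0.3345 -0.003 0.0108 0 -0.051;-0.0134 -0.3345 -0.003 0.0108 0 -0.051'
python3 -m crank '-0.0134 -0.3345 -0.003 0.0108 0 -0.051;-0.0134 -0.3345 -0.003 0.0108 0 -0.051;-0.0134 -0.3345 -0.003 0.0108 0 -0.051;-0.0134 -0.3345 -0.003 0.0108 0 -0.051;-0.0134 -0.3345 -0.003 0.0108 0 -0.051'
python3 -m crank '0 0 0 0 0 0;0 0 0 0 0 0;0 0 0 0 0 0;0 0 0 0 0 0;0 0 0 0 0 0'
python3 - <<'E'
from h import *
import pickle
p,r,st=tool(); m=r.as_matrix(); print(p); x=m[:,0]
print(np.degrees(np.arctan2(x[1],x[0])),np.degrees(np.arcsin(x[2])))
S={n:snapshot(n) for n in("wrist","top","scene")}; pickle.dump(S,open("s3.pkl","wb"))
b=cv2.resize(S["scene"]["image"][165:245,225:305],None,fx=5,fy=5,interpolation=cv2.INTER_CUBIC)
a=cv2.resize(S["wrist"]["image"][150:300,180:330],(400,400),interpolation=cv2.INTER_CUBIC)
save(np.hstack([b,a]),"i.png")
E
```

```text
t: 20.1
tcp_pos: [0.4935, -0.1089, 0.1674]
tool_rot: [0.347, 0.932, 0.037, -0.099]
force: [-0.6, -1.5, 3.2]
finger_gap: 0.102
gripper_force: 79.0
t: 20.6
tcp_pos: [0.4615, -0.1671, 0.1674]
tool_rot: [0.151, 0.983, 0.017, -0.103]
force: [0.4, -0.9, 2.6]
finger_gap: 0.097
gripper_force: 78.9
t: 21.1
tcp_pos: [0.4617, -0.1665, 0.1673]
tool_rot: [0.152, 0.983, 0.017, -0.104]
force: [-2.3, -1.4, 3.8]
finger_gap: 0.099
gripper_force: 79.1
[ 0.46172657 -0.16652748  0.16727237]
162.4759867326145 12.043795182018197
```

View pics/i.png

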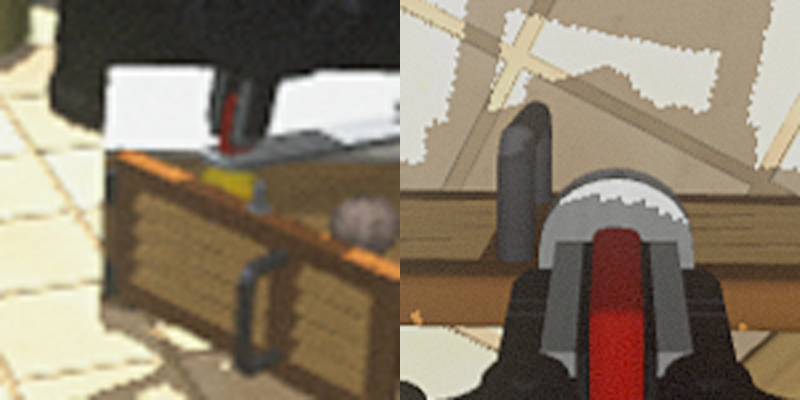

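The left crop (scene view) shows the pin upright at (260,190), just below the raised bar. The right crop shows the tab held squarely. Headings agree at about 162.5–163°, so I'll lower gently in stages while watching the force.

```bash
python3 -m crank '0.008 -0.01 0.0885 0 -0.01335 0;0.008 -0.01 0.0885 0 -0.01335 0;0.008 0 0.0885 0 -0.01335 0;0.008 0 0.0885 0 -0.01335 0;0.008 0 0.0885 0 -0.01335 0'
python3 -m crank '0.004 0 0.044 0 -0.0067 0;0.004 0 0.044 0 -0.0067 0;0.004 0 0.044 0 -0.0067 0;0.004 0 0.044 0 -0.0067 0;0 0 0 0 0 0'
python3 - <<'E'
from h import *
import pickle
S={n:snapshot(n) for n in("scene",)}
b=cv2.resize(S["scene"]["image"][165:245,225:305],None,fx=6,fy=6,interpolation=cv2.INTER_CUBIC)
save(b,"j.png")
E
```

```text
t: 21.75
tcp_pos: [0.4578, -0.1659, 0.1495]
tool_rot: [0.152, 0.987, 0.009, -0.051]
force: [0.1, 0.5, -0.7]
finger_gap: 0.103
gripper_force: 78.5
t: 22.25
tcp_pos: [0.4562, -0.1658, 0.1428]
tool_rot: [0.152, 0.988, 0.005, -0.031]
force: [0.8, 0.1, -2.3]
finger_gap: 0.102
gripper_force: 78.2
```

View pics/j.png

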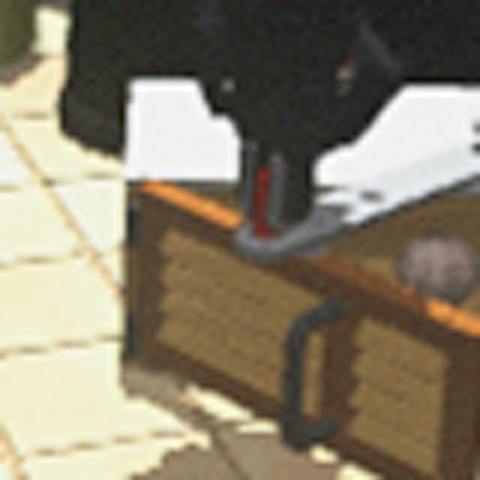

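The pin has vanished into the bar's end, and with the hole about 9 mm above the roof the force is still near zero, so the pin has entered. I'll lower the rest.

```bash
python3 -m crank '0.004 0 0.044 0 -0.0067 0;0.004 0 0.044 0 -0.0067 0;0.004 0 0.044 0 -0.0067 0;0 0 0 0 0 0;0 0 0 0 0 0'
python3 -m crank '0.004 0 0.044 0 -0.0067 0;0.004 0 0.044 0 -0.0067 0;0 0 0 0 0 0;0 0 0 0 0 0;0 0 0 0 0 0'
```

```text
t: 22.8
tcp_pos: [0.4556, -0.1658, 0.1379]
tool_rot: [0.152, 0.988, 0.003, -0.015]
force: [1.1, -0.1, -1.5]
finger_gap: 0.097
gripper_force: 78.2
t: 23.3
tcp_pos: [0.4553, -0.1657, 0.1345]
tool_rot: [0.152, 0.988, 0.001, -0.005]
force: [1.3, -0.5, -2.4]
finger_gap: 0.099
gripper_force: 78.2
```

```bash
python3 -m crank '0.002 0 0.04 0 -0.006 0;0 0 0.02 0 0 0;0 0 0 0 0 0;0 0 0 0 0 0;0 0 0 0 0 0'
python3 -m crank '0 0 0 0 0 0;0 0 0 0 0 0;0 0 0 0 0 0;0 0 0 0 0 0;0 0 0 0 0 0' 0.1 60
python3 -m crank '0 0 -0.3 0 0 0;0 0 -0.3 0 0 0;0 0 -0.4 0 0 0;0 0 -0.5 0 0 0;0 0 -0.5 0 0 0'
python3 - <<'E'
from h import *
import pickle
S={n:snapshot(n) for n in("wrist","scene")}; pickle.dump(S,open("s4.pkl","wb"))
b=cv2.resize(S["scene"]["image"][165:245,225:305],None,fx=5,fy=5,interpolation=cv2.INTER_CUBIC)
save(np.hstack([b,cv2.copyMakeBorder(S["wrist"]["image"][:,56:456],0,16,0,0,0)]),"k.png")
r=redtab(S["wrist"]); print(r)
E
```

```text
t: 23.8
tcp_pos: [0.4552, -0.1657, 0.1321]
tool_rot: [0.152, 0.988, 0.0, 0.0]
force: [1.2, -0.6, -0.6]
finger_gap: 0.099
gripper_force: 78.3
t: 24.3
tcp_pos: [0.4549, -0.1655, 0.1319]
tool_rot: [0.152, 0.988, 0.001, -0.0]
force: [-0.8, 0.1, -0.4]
finger_gap: 0.548
gripper_force: 0.0
t: 24.8
tcp_pos: [0.4547, -0.1655, 0.2125]
tool_rot: [0.152, 0.988, 0.001, -0.0]
force: [-0.3, 0.1, -0.2]
finger_gap: 0.554
gripper_force: 0.0
(np.int32(532), np.float64(0.16021028572817264), ((0.4559032618999481, -0.1668209433555603), (0.008768348023295403, 0.023617638275027275), 72.05380249023438), array([260.56578947, 211.93609023]))
```

View pics/k.png

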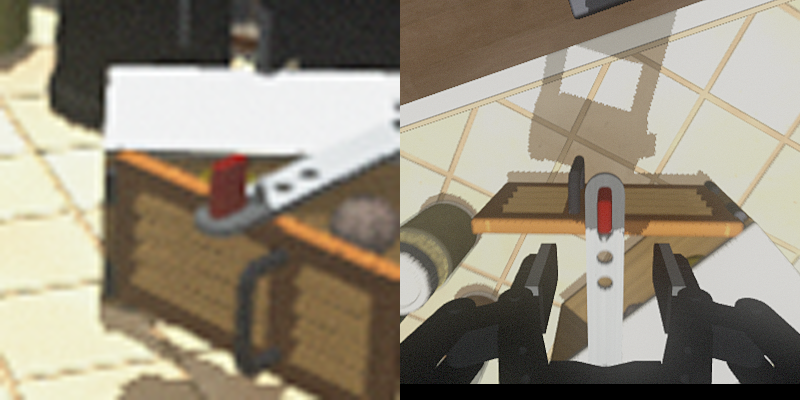

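The scene crop shows the pin standing out of the end hole beside the red tab at (258,190), with the other two holes empty. The tab top is at 0.160, so the bar is flat. I'll check the bar's height, then hand in.

```bash
python3 -m crank '0.3 0 -0.5 0 0 0;0.3 0 -0.5 0 0 0;0 0 0 0 0 0;0 0 0 0 0 0;0 0 0 0 0 0'
python3 - <<'E'
from h import *
s=snapshot("wrist"); w=cloud(s); pv=np.array([.6185,-.2152]); a=np.radians(162.3); d=np.array([np.cos(a),np.sin(a)])
for L in(.085,.108,.132,.182):
    q=np.linalg.norm(w[...,:2]-(pv+L*d),axis=-1)<.005; print(L,np.nanmedian(w[q][:,2]).round(4))
q=np.linalg.norm(w[...,:2]-(pv+.144*d),axis=-1)<.006; print("end hole max z",np.nanmax(w[q][:,2]))
print(manip.sign_off())
E
```

```text
t: 25.4
tcp_pos: [0.4321, -0.1584, 0.2509]
tool_rot: [0.152, 0.988, 0.001, -0.001]
force: [0.7, 0.2, -0.4]
finger_gap: 0.549
gripper_force: 0.0
0.085 0.126
0.108 0.1257
0.132 0.1257
0.182 0.1283
end hole max z 0.13748288491370578
the job is handed in; nothing more can be done
None
```

The job is handed in at about 25 s: the stay lies flat with its end hole over the door's pin, holding the door wide open at about 0.76 rad; the robot is clear, and I touched none of the jars, tin or mug.

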